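# Hold the extruder plunger just below its top stop for loading

## Task

Get the little bench extruder ready for loading: take its plunger by the wooden cross handle and draw it straight up through the snug gland until you feel the piston come up gently against the stop hidden inside the barrel. Then let it back down 20 mm from that stop and keep holding it there, still and hanging free in your grip without binding in the gland: the job ends while you hold it. Do not disturb the jar, the tin or the brush nearby.

Things in the scene. Friction and masses are not known exactly. Their poses are not given: they have to be found in the camera images.
- extruder: bench extruder bolted to the bench: round grey foot 112 mm across, 12 mm high; upright steel barrel 58 mm across (inside 50 mm) with a window low on its -x side; on top a square grey gland block 56 x 56 mm, 140 to 168 mm above the bench, with a round bore 17.5 mm wide on the axis. Origin: on the axis at the underside of the foot, on the bench; z up along the barrel
- gland_mouth (a point): centre of the bore at the top face of the gland block, 168 mm above the bench. Out of sight in the barrel below the gland a rigid stop ring is clamped at an unknown height: it ends the plunger's rise 45 to 90 mm above its lowest position and does not give way
- plunger: loose plunger, 0.25 to 0.45 kg: steel piston 44 mm across, 14 mm thick, in the barrel; steel rod 16 mm thick up through the gland (1.5 mm play); wooden cross handle, a bar 90 mm long, 18 wide, 22 high. Origin: centre of the piston's underside, at the start 12 mm above the bench, resting. z up the rod, y along the bar, x across it. It turns freely and drops if let go
- handle (a point): the centre of the wooden handle bar, on the rod's axis, 194 mm above the plunger's origin; the bar's top lies 11 mm above it and its underside 11 mm below; at the start 27 mm of air lie between the bar and the gland block
- jar_size: brown jar with a white lid, 66 mm across and 105 mm high, a bystander standing on the bench; origin at the centre of its underside
- natch_tin: flat round white tin 70 mm across and 28 mm high, a bystander; origin at the centre of its underside
- brush_flat: flat brush with a wooden handle, 225 mm long, lying on the bench, a bystander; origin at the centre of its underside

How it is judged:
On the way:
1. the piston has been drawn up against the hidden stop (gap under 3 mm) (z of stop_ring in the frame of plunger below 0.02 m and contact force between the fingers and plunger above 2 N), for 0.05 s.
At the end, for the whole second after the job is handed in: The plunger is held still in the fingers (under 10 mm/s) with its piston 13 to 27 mm below the hidden stop, after touching it, and with less than 12 N between plunger and extruder (z of stop_ring in the frame of plunger between 0.03 and 0.044 m and contact force between the fingers and plunger above 2 N and contact force between plunger and extruder below 12 N and linear speed of plunger below 0.01 m/s and height (world z) of plunger above 0.03 m); the arm keeps its last pose, push and grip.
It fails at once if the plunger is wrenched or slammed against the extruder (over 60 N) (contact force between plunger and extruder above 60 N).
It fails at once if the jar, the tin or the brush is moved more than 20 mm (distance of any of jar_size, natch_tin, brush_flat from where it was at the start of the episode above 0.02 m).
It also fails if it takes over 40 s, if anything falls off the work surface, if the arm or the gripper's body presses on something with over 40 N, if the wrist force passes 120 N, or if a joint passes its speed limit or range.

## Robot

A 6-joint arm with a two-finger parallel gripper is mounted at the origin on a cart in front of the work surface, level with it; the furniture and walls round the work are solid. World frame = base frame: x ahead of the robot, y to its left, z up, the work surface at z = 0. Lengths are in m, angles in rad, forces in N, time in s.
With the tool pointing down it reaches from about 0.375 to 0.9 m from the base axis. Payload 3.1 kg.
Tool frame: the origin (TCP) lies on the centre line of the jaws, within the pads' length; the fingertips stand 25 mm ahead of it and the grasp point (between the pads) lies 6 mm ahead of it; x points along the fingers, y is the direction in which the jaws open and shut, and the axes are right-handed (so a half turn about x gives the same grasp; the last joint's range is limited). The gripper opens to 87 mm and grips with 3 to 60 N. Pads are 19 mm wide; open, the fingers measure 117 mm over their backs; the gripper's body (75 mm by 190 mm) begins 51 mm behind the grasp point.
Start: joints at [1.149, 0.527, 1.433, -0, 1.181, -0.178], TCP at [0.15, 0.607, 0.248] pointing down, gripper open.
Joint ranges: [-3.08, 3.08], [-0.75, 2.2], [0.22, 2.44], [-1.43, 4.57], [0, 2.65], [-2.85, 2.85]. Speed limits (rad/s): [2.79, 2.79, 3.14, 3.14, 3.14, 3.14].

## Interface

Orientations are given as a unit quaternion [x, y, z, w].
In Python, from rig import robot gives the robot as it stands. The module is installed in compiled form; this text tells all that it offers.
- The arm moves only by the tool move_arm, never from a script. Its argument "commands" is a list of rows, each a list of 5 numbers: the gripper's target within -1 to 1 (shut at 1, half-way at 0, fully open at -1), then the shift along the tool's x, y, z in mm, then the turn about the tool's x in degrees. A call has 1 to 8 rows; each row is the pose to reach, as a shift and turn from the pose commanded when the call began, along the tool's axes at that moment; what a row does not reach only later rows make up. A row lasts 1/12 s, in which the tool goes at most 41.7 mm and 7.16 degrees, less where a joint would pass 70% of its speed; a pose out of reach is approached as far as the arm can. A call with a gripper value outside its range is refused whole. The fingers move at their own pace and stop on an object; "newtons" is the grip in N (left out, the last holds). Time passes only in rows, so rows that repeat a pose let the fingers close. It gives the time, the measured TCP pose, the force and the opening at its end, in the units of the state.
- robot.get_obs(): the state, without advancing time (a new reading comes with each control period).
- robot.camera(name): name is "scene" or "top"; returns a dict with "image" (400x640x3 uint8, red, green, blue), "fx", "fy", "cx", "cy" (pixels), "distortion" ([k1, k2, p1, p2, k3] as OpenCV has them; the pictures are not rectified), "xyz" and "rotation" of the camera in the world. Camera axes: x right, y down, z forward; pixel columns grow to the right and rows downward; lengths in m; the calibration is good to about 2 mm. A picture is of the moment at which its call begins. There is no depth.
- robot.hand_in(): hands the job in, once; it reports no verdict.
Trained networks look in a picture, given as the dict that the camera call returned (one of the last four; its "shot" number tells which), for a name from the list of things; names that differ only in an ending like _2 or _b are one class to them, and where a whole thing is asked for, a point or a joint stands for the part that bears it (a point fixed in the world has none). Each returns a list of dicts, best first, with "p" (0 to 1); they miss things now and then, are a little off and sometimes report something else, mostly with a low value. They report only what shows in the picture. A call takes as long as a camera call.
- robot.regions_of(picture, name): "pixels" (400x640 bool, what is visible of it) and "bbox" ([left, top, right, bottom] in pixels, round what is visible of it).
The state is a dict: "time": time; "q": joint angles; "joint_velocities": joint speeds; "joint_torque": joint torques, N m; "position": TCP position; "tool_rot": TCP orientation; "ft_force": force on the tool from outside, world axes, zero at the start; "moment": the same for the moment, N m; "grip_width": finger opening in m.
Only numpy, scipy, OpenCV 4.12 (cv2) and the standard library are available. Lean on these libraries where they do the work, as an engineer would, in place of code of your own. Each camera call takes 0.05 s, during which the arm holds its last target.

## Working session

There is one attempt and no reset: what is moved stays moved. The work goes in short steps, Python scripts to look and compute and a tool call to move; the robot and the scene stay as the last step left them, time stands still between calls to the robot, and variables do not carry over. Pictures are saved under pics/ and viewed, and the job is handed in when it is done.

Besides the shell and the picture viewer there is one more tool, called after "Emit:" as name([rows], argument=value, ...), one row to a line, values as JSON. move_arm: Moves the arm, as the interface text tells. Its arguments: {"type":"object","properties":{"commands":{"type":"array","items":{"type":"array","items":{"type":"number"}}},"newtons":{"type":"number"}},"required":["commands"]}

```bash
mkdir -p pics; cat > h.py <<'E'
import numpy as np, cv2
from rig import robot
def K(c): return np.array([[c['fx'],0,c['cx']],[0,c['fy'],c['cy']],[0,0,1.]]),np.array(c['distortion'],float)
def ray(c,uv):
    k,d=K(c); p=cv2.undistortPoints(np.array(uv,float).reshape(-1,1,2),k,d).reshape(-1,2)
    r=np.c_[p,np.ones(len(p))]@np.array(c['rotation']).T
    return np.array(c['xyz']),r
def atz(c,uv,z):
    o,r=ray(c,uv); return o+r*((z-o[2])/r[:,2])[:,None]
def proj(c,P):
    k,d=K(c);R=np.array(c['rotation']).T
    return cv2.projectPoints(np.array(P,float).reshape(-1,1,3),cv2.Rodrigues(R)[0],-R@np.array(c['xyz']),k,d)[0].reshape(-1,2)
def save(c,n): cv2.imwrite('pics/'+n,c['image'][:,:,::-1])
E
python3 - <<'E'
from h import *
print(robot.get_obs())
for n in ('scene','top'):
    c=robot.camera(n); save(c,n+'0.png'); print(n,c['xyz'],np.round(c['rotation'],3).tolist(),c['fx'])
    for k in ('extruder','plunger','handle','jar_size','natch_tin','brush_flat'):
        for r in robot.regions_of(c,k)[:2]:
            m=r['pixels'].astype(np.uint8); mo=cv2.moments(m,True)
            print(k,round(r['p'],2),r['bbox'],mo['m10']/max(mo['m00'],1),mo['m01']/max(mo['m00'],1),mo['m00'],cv2.minAreaRect(np.argwhere(m)[:,::-1].astype(np.float32)))
E
```

```text
{'time': 0.0, 'q': array([ 1.14948148e+00,  5.28506120e-01,  1.43387825e+00,  1.03035915e-05,
        1.18137546e+00, -1.78529819e-01]), 'joint_velocities': array([ 0.00068775, -0.00099949, -0.00055124,  0.00092229,  0.00041388,
       -0.00058535]), 'joint_torque': array([ 7.50502895e-04, -4.40044034e+01, -1.76594174e+01,  6.34429394e-02,
        5.82038832e-02, -1.86368438e-04]), 'position': array([0.14996582, 0.60605898, 0.24655467]), 'tool_rot': array([ 0.08489712,  0.70213218, -0.08635915,  0.70167299]), 'ft_force': array([-0.51494055, -0.09122397, -0.92056154]), 'moment': array([ 0.03907731,  0.08539165, -0.00289312]), 'grip_width': 0.08710110229978534}
scene [-0.07774306 -0.12738636  0.84375937] [0.791, -0.487, 0.185, -0.321] 499.32821983852887
extruder 0.62 [313.0, 167.9, 366.1, 254.9] 339.48585256887566 213.2613551749814 2686.0 ((339.0, 209.5), (81.0, 50.0), 90.0)
plunger 0.96 [317.6, 152.5, 363.3, 235.5] 339.5766081871345 173.39649122807018 855.0 ((343.9111633300781, 194.47471618652344), (79.81544494628906, 47.88240432739258), 84.0938491821289)
handle 0.79 [316.4, 151.8, 36
[... 1278 characters left out ...]
9), 57.80426788330078)
jar_size 0.74 [249.3, 128.8, 278.6, 169.2] 260.70939226519334 147.19668508287293 905.0 ((260.75, 147.25001525878906), (39.528465270996094, 26.56313133239746), 71.56504821777344)
jar_size 0.34 [315.7, 157.2, 357.3, 188.2] 334.7171717171717 174.56565656565655 495.0 ((335.5842590332031, 175.1348419189453), (13.143975257873535, 45.79191207885742), 57.9946174621582)
natch_tin 0.96 [238.2, 218.7, 264.3, 249.4] 249.56167979002623 233.60498687664042 762.0 ((249.5, 233.5), (31.0, 29.0), 90.0)
brush_flat 0.81 [286.3, 272.1, 381.4, 287.4] 340.3666666666667 281.72266666666667 750.0 ((333.9640197753906, 280.4889831542969), (13.115328788757324, 94.21139526367188), 88.63607025146484)
```

```bash
python3 - <<'E'
import cv2
a=cv2.imread('pics/scene0.png');b=cv2.imread('pics/top0.png')
cv2.imwrite('pics/s0c.png',cv2.resize(a[100:340,180:480],(750,600),interpolation=cv2.INTER_CUBIC))
cv2.imwrite('pics/t0c.png',cv2.resize(b[80:320,180:480],(750,600),interpolation=cv2.INTER_CUBIC))
E
```

```text
(no output)
```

View pics/s0c.png

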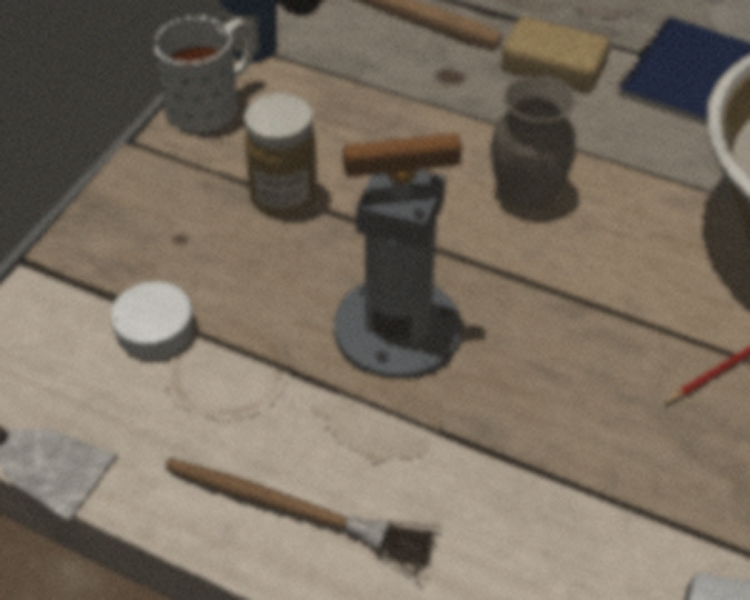

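View pics/t0c.png

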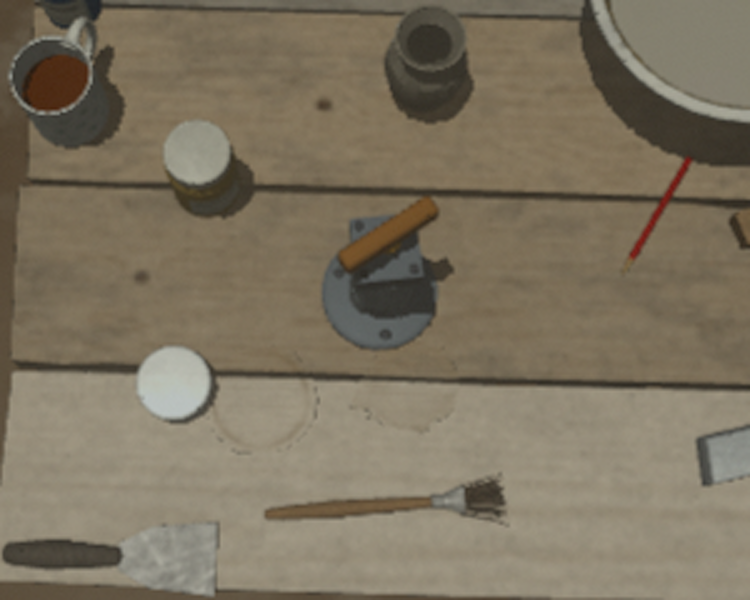

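View pics/scene0.png

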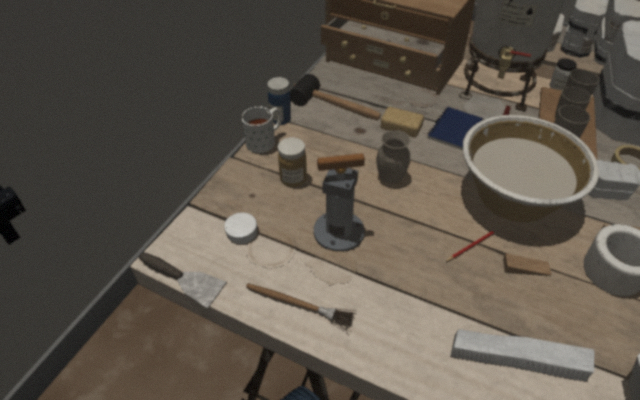

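The scene view shows the extruder at about (340,210), with the bar across its top at (340,162), the jar at (292,160), the tin at (240,228) and the brush at (300,305). The top view shows the bar slanting from about (317,185) to (353,161). The rotation is a quaternion, so I'll handle that.

```bash
sed -i "s/np.array(c\['rotation'\])/Rot.from_quat(c['rotation']).as_matrix()/g; s/^from rig.*/from rig import robot\nfrom scipy.spatial.transform import Rotation as Rot/" h.py
cat > fit.py <<'E'
from h import *
from scipy.optimize import least_squares
def boxpts(x,y,z,yaw):
    s=np.array([[a,b,c] for a in(-.009,.009) for b in(-.045,.045) for c in(-.011,.011)])
    return s@Rot.from_euler('z',yaw).as_matrix().T+[x,y,z]
def barmask(c):
    h=cv2.cvtColor(c['image'],cv2.COLOR_RGB2HSV)
    return ((h[...,0]<18)&(h[...,1]>110)&(h[...,2]>50)).astype(np.uint8)
def sil(c,P):
    m=np.zeros((1600,2560),np.uint8); p=proj(c,P)*4+1.5
    cv2.fillConvexPoly(m,cv2.convexHull(p.astype(np.float32)).astype(np.int32),1)
    return cv2.resize(m.astype(np.float32),(640,400),interpolation=cv2.INTER_AREA)
E
python3 - <<'E'
from fit import *
cs=[robot.camera(n) for n in('scene','top')]
ms=[]
for c in cs:
    r=robot.regions_of(c,'plunger')[0]; m=barmask(c); b=[int(v) for v in r['bbox']]
    w=np.zeros_like(m); w[b[1]-4:b[3]+5,b[0]-4:b[2]+5]=1; m=m*w
    n,l,s,_=cv2.connectedComponentsWithStats(m); i=1+np.argmax(s[1:,4]); m=(l==i).astype(np.uint8); ms.append(m)
    print(s[i], cv2.minAreaRect(np.argwhere(m)[:,::-1].astype(np.float32)))
t=cs[1]
r=cv2.minAreaRect(np.argwhere(ms[1])[:,::-1].astype(np.float32)); bp=cv2.boxPoints(r)
print(atz(t,bp,.217)); c0=atz(t,[r[0]],.213)[0];print(c0)
from scipy.optimize import minimize
def cost(p,which=(0,1)): return sum(np.abs(sil(cs[i],boxpts(p[0],p[1],.206,p[2]))-ms[i]).sum() for i in which)
w=atz(t,bp,.217); e=w[0]-w[1]; e2=w[1]-w[2]; e=e if np.linalg.norm(e)>np.linalg.norm(e2) else e2
yaw=np.arctan2(e[1],e[0])-np.pi/2
for wh in((0,1),(0,),(1,)):
    R=minimize(cost,[c0[0],c0[1],yaw],args=(wh,),method='Nelder-Mead',options=dict(initial_simplex=np.array([[c0[0],c0[1],yaw]]+[[c0[0]+.006,c0[1],yaw],[c0[0],c0[1]+.006,yaw],[c0[0],c0[1],yaw+.1]])))
    print(wh,R.x,np.degrees(R.x[2]),R.fun)
    if len(wh)==2: best=R.x
ims=[]
for c in cs:
    im=c['image'][:,:,::-1].copy(); im=cv2.resize(im,None,fx=4,fy=4)
    p=proj(c,boxpts(best[0],best[1],.206,best[2]))*4+1.5
    cv2.polylines(im,[cv2.convexHull(p.astype(np.int32))],1,(0,255,0),1)
    a=np.linspace(0,6.28,40)
    for rr,z in((.056,.012),):
        cv2.polylines(im,[(proj(c,np.c_[best[0]+rr*np.cos(a),best[1]+rr*np.sin(a),0*a+z])*4+1.5).astype(np.int32)],1,(0,0,255),1)
    ims.append(im[520:1040,1160:1560])
cv2.imwrite('pics/fit0.png',np.hstack(ims))
# obstacles
for n,c,hh in(('jar_size',t,.105),('natch_tin',t,.028),('brush_flat',t,.005)):
    r=robot.regions_of(t,n)[0]; b=r['bbox']; print(n,atz(t,[[(b[0]+b[2])/2,(b[1]+b[3])/2]],hh))
o=robot.get_obs(); print(o['tool_rot'],Rot.from_quat(o['tool_rot']).as_matrix().round(3).tolist())
E
```

```text
[318 154  46  14 413] ((340.58526611328125, 160.60882568359375), (11.274386405944824, 45.55772399902344), 85.60128784179688)
[316 158  39  30 392] ((335.15380859375, 173.23077392578125), (9.984603881835938, 43.82131576538086), 56.3099365234375)
[[0.5482863  0.19889751 0.217     ]
 [0.60085074 0.12688289 0.217     ]
 [0.5837251  0.1155939  0.217     ]
 [0.53153408 0.18747143 0.217     ]]
[0.56710055 0.15724598 0.213     ]
(0, 1) [0.56749575 0.1586978  0.65053898] 37.273138194304394 431.4375
(0,) [0.56810055 0.16024598 0.64718787] 37.081133409657134 313.9375
(1,) [0.56891532 0.15825538 0.60114154] 34.44287312759938 116.6875
jar_size [[0.64957218 0.31999595 0.105     ]]
natch_tin [[0.47038522 0.34741054 0.028     ]]
brush_flat [[0.37096894 0.1492673  0.005     ]]
[ 0.08566478  0.70189031 -0.0856335   0.70191057] [[0.0, 0.24, 0.971], [0.0, 0.971, -0.24], [-1.0, 0.0, 0.0]]
```

View pics/fit0.png

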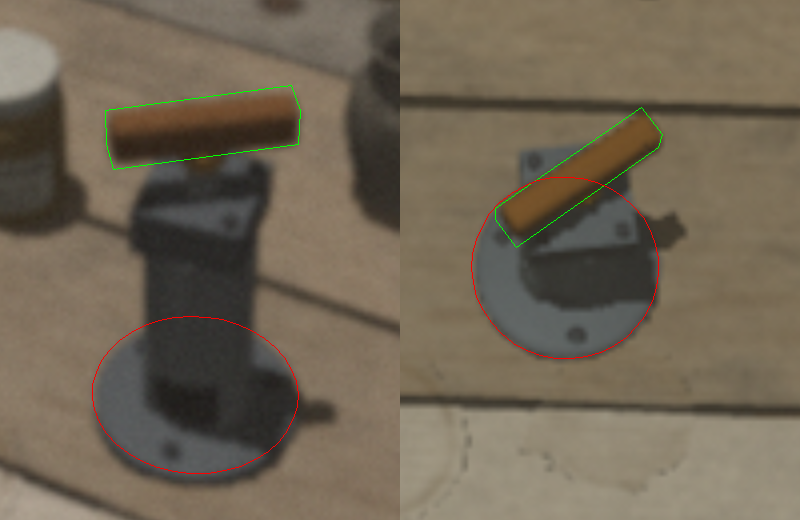

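Emit:
move_arm([
  [-1,-10,-10,15,5],
  [-1,-20,-30,45,10],
  [-1,-30,-52,80,15],
  [-1,-40,-75,115,20],
  [-1,-40,-98,150,25],
  [-1,-40,-121,185,30],
  [-1,-40,-144,220,35],
  [-1,-40,-167,255,40],
])

```text
time: 1.72
position: [0.3565, 0.384, 0.2879]
tool_rot: [0.322, 0.63, -0.322, 0.63]
ft_force: [0.7, -0.2, 0.2]
grip_width: 0.0872
```

Emit:
move_arm([
  [-1,0,5,39,0],
  [-1,0,9,78,0],
  [-1,0,14,117,0],
  [-1,0,18,156,0],
  [-1,0,23,195,0],
  [-1,0,28,234,0],
  [-1,0,32,273,0],
  [-1,0,37,306,0],
])

```text
time: 2.38
position: [0.5672, 0.1576, 0.2877]
tool_rot: [0.321, 0.63, -0.321, 0.63]
ft_force: [0.5, 0.8, -0.3]
grip_width: 0.0871
```

Emit:
move_arm([
  [-1,0,0,0,0],
  [-1,0,0,0,0],
])

```text
time: 2.55
position: [0.5669, 0.1584, 0.2873]
tool_rot: [0.322, 0.63, -0.322, 0.63]
ft_force: [-0.7, -0.0, 0.3]
grip_width: 0.0873
```

```bash
python3 - <<'E'
from h import *
o=robot.get_obs();print(o['time'],o['position'],Rot.from_quat(o['tool_rot']).as_matrix().round(3).tolist(),o['q'])
cs=[robot.camera(n) for n in('scene','top')]
cv2.imwrite('pics/hov.png',np.hstack([cv2.resize(c['image'][100:260,260:420,::-1],(400,400),interpolation=cv2.INTER_CUBIC) for c in cs]))
E
```

```text
2.55 [0.56686038 0.15835691 0.2872713 ] [[-0.0, 0.81, 0.586], [0.0, 0.586, -0.81], [-1.0, 0.0, -0.0]] [ 8.25727966e-02  4.35113686e-01  1.48016695e+00  2.39732286e-04
  1.22636374e+00 -5.43802892e-01]
```

View pics/hov.png

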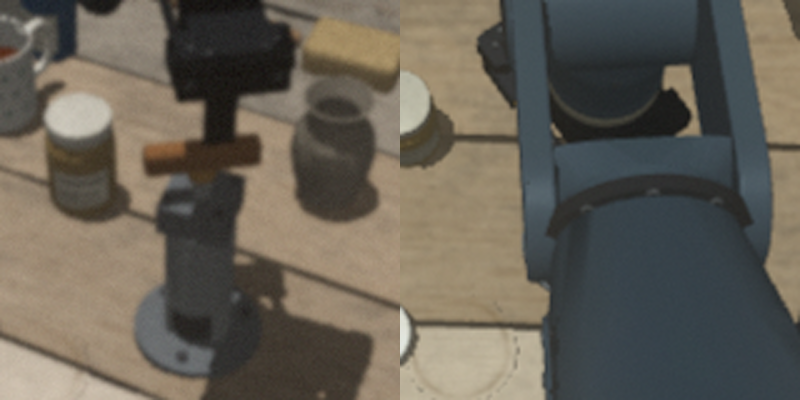

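The near finger stands centred on the bar and the jaws lie across it. I'll go down now.

Emit:
move_arm([
  [-1,20,0,0,0],
  [-1,40,0,0,0],
  [-1,60,0,0,0],
  [-1,75,0,0,0],
  [-1,75,0,0,0],
  [-1,75,0,0,0],
], newtons=25)

```text
time: 3.15
position: [0.5642, 0.1612, 0.2122]
tool_rot: [0.32, 0.631, -0.32, 0.63]
ft_force: [1.4, 0.1, 1.0]
grip_width: 0.0868
```

```bash
python3 - <<'E'
from h import *
o=robot.get_obs();print(o['time'],o['position'],o['ft_force'],o['moment'])
c=robot.camera('scene')
cv2.imwrite('pics/down.png',cv2.resize(c['image'][110:230,260:420,::-1],(800,600),interpolation=cv2.INTER_CUBIC))
E
```

```text
3.15 [0.56423801 0.16123561 0.21216286] [1.39941621 0.1366528  1.01806911] [-0.0516914  -0.00596394  0.02208118]
```

View pics/down.png

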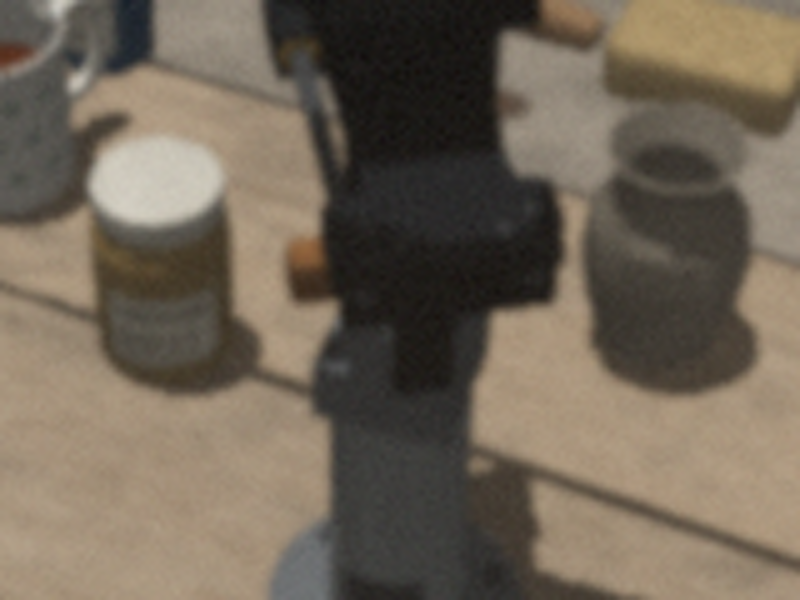

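Emit:
move_arm([
  [-1,0,0,0,0],
  [-1,0,0,0,0],
])

```text
time: 3.37
position: [0.5663, 0.1605, 0.214]
tool_rot: [0.321, 0.63, -0.32, 0.631]
ft_force: [-0.3, 1.2, 0.5]
grip_width: 0.0867
```

Emit:
move_arm([
  [0,0,0,0,0],
  [0,0,0,0,0],
  [0.4,0,0,0,0],
  [0.5,0,0,0,0],
], newtons=20)

```text
time: 3.7
position: [0.5658, 0.1599, 0.2128]
tool_rot: [0.321, 0.63, -0.321, 0.63]
ft_force: [-0.5, -0.3, -0.6]
grip_width: 0.0683
```

Emit:
move_arm([
  [1,0,0,0,0],
  [1,0,0,0,0],
  [1,0,0,0,0],
  [1,0,0,0,0],
], newtons=20)

```text
time: 4.03
position: [0.5656, 0.16, 0.2125]
tool_rot: [0.321, 0.63, -0.321, 0.63]
ft_force: [-0.3, -0.5, -0.7]
grip_width: 0.0417
```

Emit:
move_arm([
  [1,0,0,0,0],
  [1,0,0,0,0],
])

```text
time: 4.2
position: [0.5657, 0.16, 0.2125]
tool_rot: [0.321, 0.63, -0.321, 0.63]
ft_force: [0.5, -0.9, -1.5]
grip_width: 0.0282
```

Emit:
move_arm([
  [1,0,0,0,0],
  [1,0,0,0,0],
  [1,0,0,0,0],
])

```text
time: 4.45
position: [0.5656, 0.1599, 0.2125]
tool_rot: [0.32, 0.63, -0.321, 0.63]
ft_force: [0.7, 1.1, 0.1]
grip_width: 0.0178
```

Emit:
move_arm([
  [1,0,0,0,0],
  [1,0,0,0,0],
])

```text
time: 4.62
position: [0.5656, 0.1599, 0.2125]
tool_rot: [0.32, 0.63, -0.321, 0.63]
ft_force: [0.2, -0.3, 0.5]
grip_width: 0.0177
```

```bash
python3 - <<'E'
from h import *
o=robot.get_obs();print(o['time'],o['position'],o['ft_force'],o['moment'],o['joint_torque'],o['tool_rot'])
c=robot.camera('scene')
cv2.imwrite('pics/grip.png',cv2.resize(c['image'][110:230,260:420,::-1],(800,600),interpolation=cv2.INTER_CUBIC))
E
```

```text
4.6167 [0.56561705 0.15994348 0.2125193 ] [ 0.17520027 -0.34143799  0.53345842] [-0.11160772  0.04266549  0.0383531 ] [ 1.43187479e-01 -4.17555428e+01 -1.58888483e+01  1.17006290e-01
  2.45008845e-02 -3.74464607e-04] [ 0.32047862  0.63031611 -0.3205831   0.63025513]
```

View pics/grip.png

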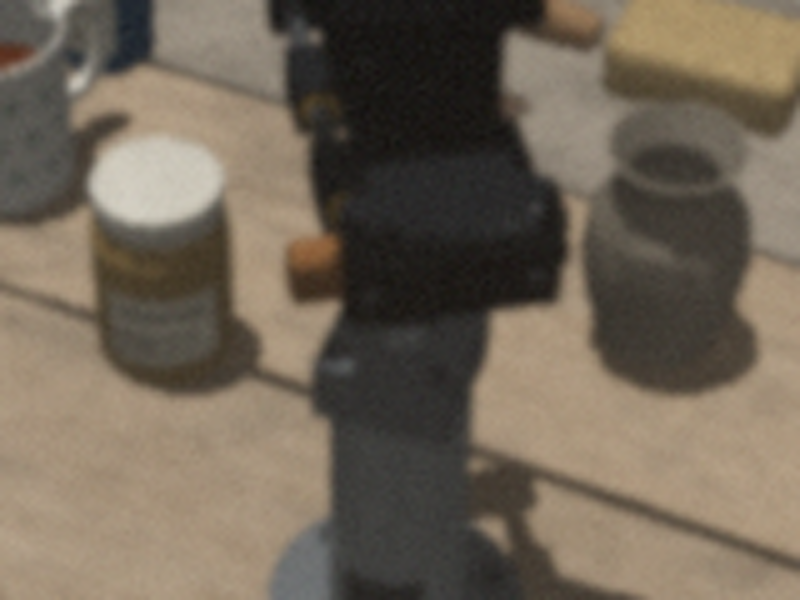

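It grips 17.7 mm of wood with almost no side force. I'll start the lift slowly.

Emit:
move_arm([
  [1,-1,0,0,0],
  [1,-3,0,0,0],
  [1,-5,0,0,0],
  [1,-7,0,0,0],
  [1,-9,0,0,0],
  [1,-10,0,0,0],
  [1,-10,0,0,0],
  [1,-10,0,0,0],
])

```text
time: 5.33
position: [0.5657, 0.16, 0.2226]
tool_rot: [0.321, 0.63, -0.32, 0.63]
ft_force: [0.0, -0.4, -4.1]
grip_width: 0.0174
```

Emit:
move_arm([
  [1,-3,0,0,0],
  [1,-7,0,0,0],
  [1,-11,0,0,0],
  [1,-15,0,0,0],
  [1,-19,0,0,0],
  [1,-23,0,0,0],
  [1,-26,0,0,0],
  [1,-26,0,0,0],
])

```text
time: 6.0
position: [0.5661, 0.1601, 0.2495]
tool_rot: [0.321, 0.63, -0.32, 0.631]
ft_force: [0.7, -0.2, -3.1]
grip_width: 0.0177
```

```bash
python3 - <<'E'
from h import *
o=robot.get_obs();print(o['time'],o['position'],o['ft_force'],o['moment'],o['tool_rot'],o['grip_width'])
c=robot.camera('scene')
cv2.imwrite('pics/lift.png',cv2.resize(c['image'][100:220,260:420,::-1],(800,600),interpolation=cv2.INTER_CUBIC))
E
```

```text
6.0 [0.56607468 0.16006734 0.24952365] [ 0.71644369 -0.23629964 -3.12987072] [-0.06908709  0.03494137 -0.00350827] [ 0.32083421  0.62981003 -0.32021925  0.6307649 ] 0.017707452565736265
```

View pics/lift.png

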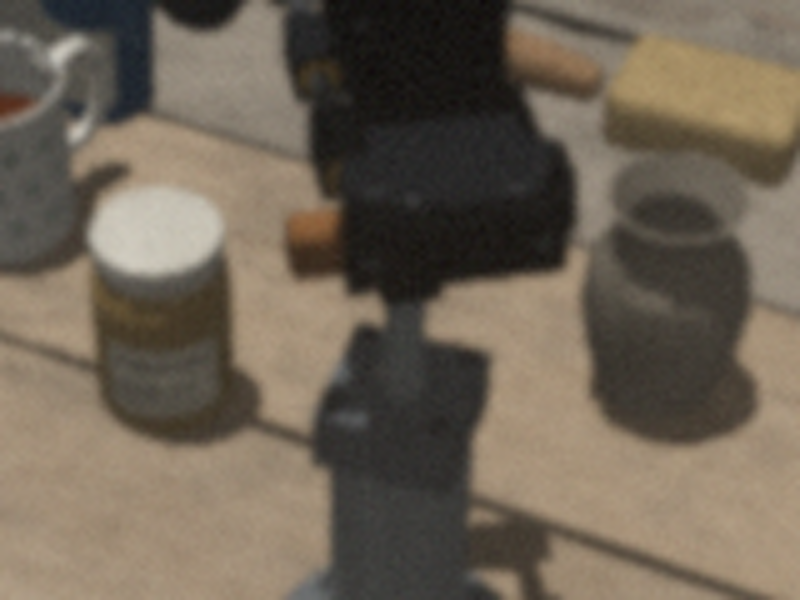

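Emit:
move_arm([
  [1,-2,0,0,0],
  [1,-4,0,0,0],
  [1,-6,0,0,0],
])

```text
time: 6.3
position: [0.5656, 0.16, 0.2545]
tool_rot: [0.32, 0.63, -0.321, 0.63]
ft_force: [-0.7, 0.3, -4.0]
grip_width: 0.0177
```

Emit:
move_arm([
  [1,-1,0,0,0],
  [1,-2,0,0,0],
  [1,-2,0,0,0],
])

```text
time: 6.55
position: [0.5658, 0.16, 0.2568]
tool_rot: [0.321, 0.63, -0.32, 0.63]
ft_force: [-0.5, 0.0, -2.7]
grip_width: 0.018
```

Emit:
move_arm([
  [1,-1,0,0,0],
  [1,-2,0,0,0],
  [1,-2,0,0,0],
])

```text
time: 6.8
position: [0.5658, 0.16, 0.2587]
tool_rot: [0.321, 0.63, -0.32, 0.63]
ft_force: [1.2, -0.3, -3.9]
grip_width: 0.0179
```

Emit:
move_arm([
  [1,-1,0,0,0],
  [1,-2,0,0,0],
  [1,-2,0,0,0],
])

```text
time: 7.05
position: [0.5658, 0.16, 0.2608]
tool_rot: [0.321, 0.63, -0.32, 0.63]
ft_force: [-0.3, -0.3, -3.8]
grip_width: 0.0178
```

Emit:
move_arm([
  [1,-1,0,0,0],
  [1,-2,0,0,0],
  [1,-2,0,0,0],
])

```text
time: 7.3
position: [0.5658, 0.16, 0.2628]
tool_rot: [0.321, 0.63, -0.32, 0.63]
ft_force: [0.6, 0.7, -2.6]
grip_width: 0.0177
```

Emit:
move_arm([
  [1,-1,0,0,0],
  [1,-2,0,0,0],
  [1,-2,0,0,0],
])

```text
time: 7.55
position: [0.5658, 0.16, 0.2648]
tool_rot: [0.321, 0.63, -0.32, 0.63]
ft_force: [0.5, 0.6, -2.9]
grip_width: 0.0178
```

Emit:
move_arm([
  [1,-1,0,0,0],
  [1,-2,0,0,0],
  [1,-2,0,0,0],
])

```text
time: 7.8
position: [0.5658, 0.16, 0.2668]
tool_rot: [0.321, 0.63, -0.32, 0.63]
ft_force: [-0.2, -1.6, -3.1]
grip_width: 0.0177
```

Emit:
move_arm([
  [1,-1,0,0,0],
  [1,-2,0,0,0],
  [1,-2,0,0,0],
])

```text
time: 8.05
position: [0.5658, 0.16, 0.2688]
tool_rot: [0.321, 0.63, -0.32, 0.63]
ft_force: [-0.4, -0.7, -3.5]
grip_width: 0.0175
```

Emit:
move_arm([
  [1,-1,0,0,0],
  [1,-2,0,0,0],
  [1,-2,0,0,0],
])

```text
time: 8.3
position: [0.5658, 0.16, 0.2708]
tool_rot: [0.321, 0.63, -0.32, 0.63]
ft_force: [0.5, 0.9, -3.8]
grip_width: 0.0179
```

Emit:
move_arm([
  [1,-1,0,0,0],
  [1,-2,0,0,0],
  [1,-2,0,0,0],
])

```text
time: 8.55
position: [0.5658, 0.16, 0.2728]
tool_rot: [0.321, 0.63, -0.32, 0.63]
ft_force: [0.1, -0.2, -3.3]
grip_width: 0.0179
```

Emit:
move_arm([
  [1,-1,0,0,0],
  [1,-2,0,0,0],
  [1,-2,0,0,0],
])

```text
time: 8.8
position: [0.5658, 0.16, 0.2748]
tool_rot: [0.321, 0.63, -0.32, 0.63]
ft_force: [-0.1, -0.1, -2.7]
grip_width: 0.0178
```

Emit:
move_arm([
  [1,-1,0,0,0],
  [1,-2,0,0,0],
  [1,-2,0,0,0],
])

```text
time: 9.05
position: [0.5658, 0.16, 0.2768]
tool_rot: [0.321, 0.63, -0.32, 0.63]
ft_force: [0.9, -0.9, -3.4]
grip_width: 0.0173
```

Emit:
move_arm([
  [1,-1,0,0,0],
  [1,-2,0,0,0],
  [1,-2,0,0,0],
])

```text
time: 9.3
position: [0.5658, 0.16, 0.2788]
tool_rot: [0.321, 0.63, -0.32, 0.63]
ft_force: [-0.4, -0.8, -3.8]
grip_width: 0.0175
```

Emit:
move_arm([
  [1,-1,0,0,0],
  [1,-2,0,0,0],
  [1,-2,0,0,0],
])

```text
time: 9.55
position: [0.5655, 0.16, 0.2804]
tool_rot: [0.32, 0.63, -0.321, 0.63]
ft_force: [-0.6, -0.0, -4.1]
grip_width: 0.0177
```

Emit:
move_arm([
  [1,-1,0,0,0],
  [1,-1,0,0,0],
])

```text
time: 9.72
position: [0.5652, 0.16, 0.2805]
tool_rot: [0.32, 0.631, -0.321, 0.63]
ft_force: [1.5, 1.4, -11.2]
grip_width: 0.0179
```

Contact: z stopped at 0.2805 and the downward force rose to 11 N. I'll nudge up 1 mm more to check this is a rigid stop and not friction.

Emit:
move_arm([
  [1,-1,0,0,0],
  [1,-1,0,0,0],
])

```text
time: 9.88
position: [0.5647, 0.1599, 0.2805]
tool_rot: [0.32, 0.631, -0.321, 0.629]
ft_force: [1.5, -0.7, -17.7]
grip_width: 0.0177
```

```bash
python3 - <<'E'
from h import *
o=robot.get_obs();print(o['time'],o['position'],o['ft_force'],o['moment'],o['tool_rot'],o['grip_width'])
c=robot.camera('scene')
cv2.imwrite('pics/stop.png',cv2.resize(c['image'][90:210,260:420,::-1],(800,600),interpolation=cv2.INTER_CUBIC))
E
```

```text
9.8833 [0.5647292  0.15990925 0.28053519] [  1.47692582  -0.68821507 -17.69705667] [ 0.04017713 -0.38981918 -0.04184278] [ 0.31997125  0.63132283 -0.32123051  0.62917473] 0.01767065114689374
```

View pics/stop.png

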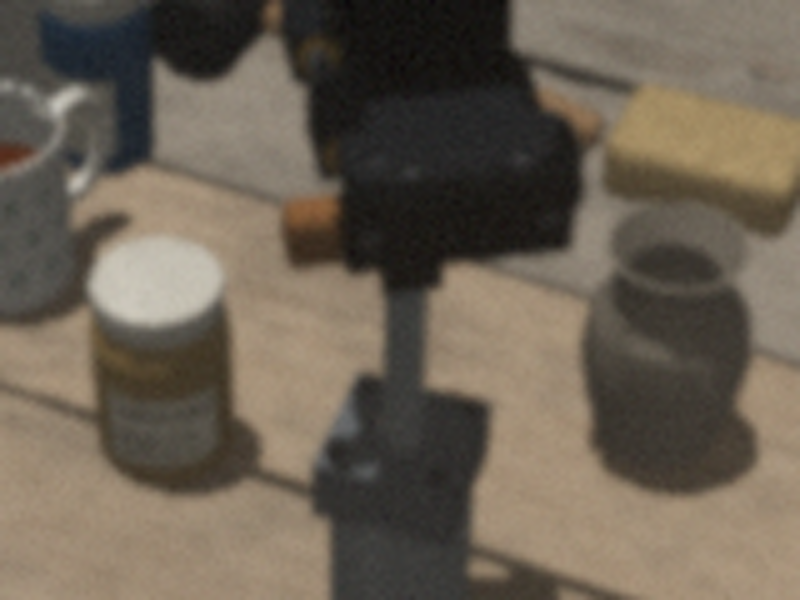

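It's rigid: 1 mm more command gave 6.5 N more force and no movement, with no slip in the grip. The stop is at TCP z of about 0.2804, so the target is 0.2604.

Emit:
move_arm([
  [1,2,0,0,0],
  [1,5,0,0,0],
  [1,9,0,0,0],
  [1,13,0,0,0],
  [1,17,0,0,0],
  [1,20,0,0,0],
  [1,22,0,0,0],
  [1,22,0,0,0],
])

```text
time: 10.6
position: [0.5659, 0.16, 0.2602]
tool_rot: [0.321, 0.63, -0.32, 0.63]
ft_force: [0.9, 0.5, -2.9]
grip_width: 0.0179
```

Emit:
move_arm([
  [1,0,0,0,0],
  [1,0,0,0,0],
  [1,0,0,0,0],
  [1,0,0,0,0],
  [1,0,0,0,0],
  [1,0,0,0,0],
])

```text
time: 11.1
position: [0.5658, 0.16, 0.2607]
tool_rot: [0.321, 0.63, -0.32, 0.63]
ft_force: [0.0, 0.0, -2.7]
grip_width: 0.0177
```

```bash
python3 - <<'E'
from h import *
o=robot.get_obs();print(o['time'],o['position'],o['ft_force'],o['moment'],o['tool_rot'],o['grip_width'],o['joint_velocities'])
c=robot.camera('scene')
o=robot.get_obs();print(o['position'],o['ft_force'],o['moment'])
for n in('jar_size','natch_tin','brush_flat'):
    print(n,[(round(r['p'],2),r['bbox']) for r in robot.regions_of(c,n)[:1]])
cv2.imwrite('pics/end.png',cv2.resize(c['image'][100:220,260:420,::-1],(800,600),interpolation=cv2.INTER_CUBIC))
E
```

```text
11.1 [0.56581695 0.16002535 0.26068775] [ 0.0045607   0.01285518 -2.66142137] [-0.08938452  0.05569379 -0.06710751] [ 0.32063804  0.63015164 -0.32043052  0.63041609] 0.017714214603123554 [ 2.86233516e-03 -9.55836348e-04  8.14776004e-05  6.41567119e-04
 -1.09668305e-03 -3.26511031e-04]
[0.56580076 0.16002123 0.2606609 ] [-0.48426281  0.74645083 -3.33656215] [0.00503856 0.00760041 0.00434081]
jar_size [(0.73, [280.8, 134.7, 304.5, 184.9])]
natch_tin [(0.9, [222.5, 211.7, 253.9, 241.6])]
brush_flat [(0.66, [249.9, 285.1, 357.5, 328.6])]
```

View pics/end.png

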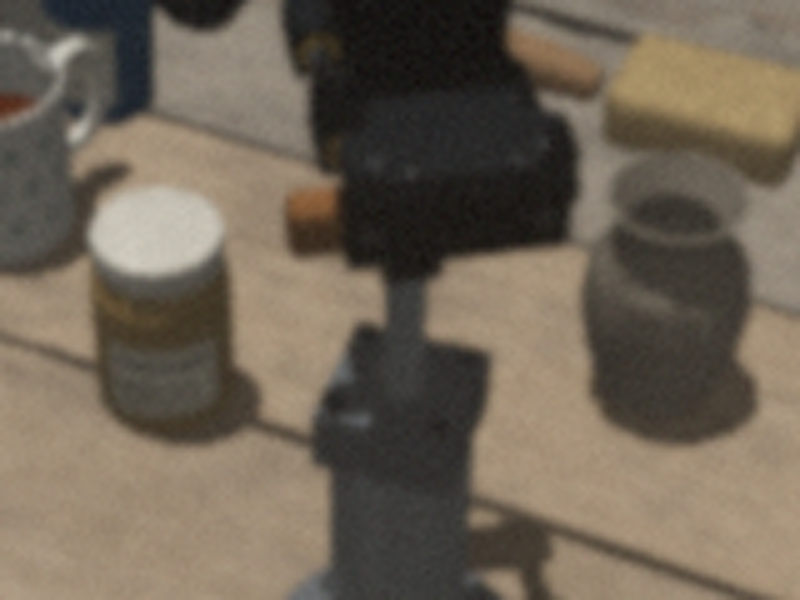

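The plunger is held 19.7 mm below the stop. Force on the tool is only the plunger's weight, with no side load. Nothing nearby has moved. I'll hand it in.

```bash
python3 -c "
from rig import robot
print(robot.hand_in()); o=robot.get_obs(); print(o['time'],o['position'],o['ft_force'])"
```

```text
the job is handed in; nothing more can be done
None
the job is handed in; nothing more can be done
```

I gripped the plunger's wooden handle at about 20 N and drew it up in small steps until the piston met the stop. I then let it back down and handed the job in holding it there, at about 11 s of the 40 s allowed.

- **Stop:** it came 68 mm above the plunger's lowest position, with the TCP at z = 0.2804. A further 1 mm of upward command raised the force from about 11 N to 18 N without movement, so the contact is rigid and not friction in the gland.
- **Final hold:** the TCP was steady at z = 0.2607, which is 19.7 mm below the stop. The force on the tool was about 3 N downward, just the plunger's weight. Side force was under 1 N, so it is not binding in the gland.
- **Grip:** the fingers stayed at 17.7 mm opening throughout, and I saw no slip in the pictures.
- **Jar, tin and brush:** the arm never came near them. The networks' boxes for the tin and brush sit within a few pixels of where they started. The network missed the jar in the first scene picture, so I have no box to compare it with. By eye it stands where it did.

The hand-in gave no verdict, and I could not read the state after it. No check failed.

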